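# Spread the washed collars to dry, then hold the tray's lock plunger up

## Robot

A 7-joint arm with a two-finger parallel gripper is mounted at the origin on the work surface. World frame = base frame: x ahead of the robot, y to its left, z up, the work surface at z = 0. Lengths are in mm, angles in rad, forces in N, time in s.
With the tool pointing down it reaches from about 400 to 875 mm from the base axis. Payload 4.4 kg.
Tool frame: the origin (TCP) lies at the very end of the fingers, on their centre line; the grasp point (between the pads) lies 19 mm behind it (grip_depth is the distance from the TCP to the grasp point, in mm); z points along the fingers, y is the direction in which the jaws open and shut (so a half turn about z gives the same grasp; the last joint's range is limited). The gripper opens to 85 mm and grips with 20 to 120 N. Pads are 22 mm wide; open, the fingers measure 114 mm over their backs; the gripper's body (76 mm by 85 mm) begins 54 mm behind the grasp point. The pads swing forward as they close: fully open they stand 13 mm farther back than shut.
Start: joints at [-1.281, 0.628, 0.038, 1.517, -0.027, 0.996, -0.02], TCP at [226.398, 609.312, 231.313] pointing down, gripper open.
Joint ranges: [-3.06, 3.06], [-0.37, 2.12], [-1.25, 1.32], [0.18, 2.47], [-1.1, 4.24], [0.23, 1.98], [-2.94, 2.94]. Speed limits (rad/s): [2.57, 2.57, 3.14, 3.14, 3.14, 3.14, 3.14].

## Interface

Orientations are given as [roll, pitch, yaw] about the fixed x, y, z axes, in that order (R = Rz(yaw) Ry(pitch) Rx(roll)).
In Python, from cell import read_state, get_image, finish_job, recognise, outline_of, grip_depth gives the robot as it stands. The module is installed in compiled form; this text tells all that it offers.
- The arm moves only by the tool send_rows, never from a script. Its argument "rows" is a list of rows, each a list of 5 numbers: the gripper command: -1 is shut, 1 is fully open, values between are in proportion, then the shift along the tool's x, y, z in m, then the turn about the tool's z in rad. In form: [[claw, tx, ty, tz, roll], ...]. A call has 1 to 12 rows; each row shifts and turns the pose as measured when the row begins, along the tool's axes as they then stand; what a row does not reach is not made up. A row lasts 1/12 s, in which the tool goes at most 41.7 mm and 7.16 degrees, less where a joint would pass 70% of its speed; a pose out of reach is approached as far as the arm can. A call with a gripper value outside its range is refused whole. The fingers move at their own pace and stop on an object; the grip force is fixed at half the most. Time passes only in rows, so rows that do not move let the fingers close. It gives the time, the measured TCP pose, the force and the opening at its end, in the units of the state.
- read_state(): the state, without advancing time (a new reading comes with each control period).
- get_image(name): name is "side" or "top"; returns a dict with "image" (480x640x3 uint8, blue, green, red), "z_map" (480x640 float32, mm along the optical axis (not along the pixel's ray), 0 where there is no reading), "K" (3x3 intrinsics, pixels), "R" (3x3) and "t" (3): a world point X has camera coordinates R X + t. Camera axes: x right, y down, z forward; pixel columns grow to the right and rows downward; lengths in mm; the calibration is good to about 2 mm. A picture is of the moment at which its call begins.
- finish_job(): hands the job in, once; it reports no verdict.
Trained networks look in a picture, given as the dict that the camera call returned (one of the last four; its "shot" number tells which), for a name from the list of things; names that differ only in an ending like _2 or _b are one class to them, and where a whole thing is asked for, a point or a joint stands for the part that bears it (a point fixed in the world has none). Each returns a list of dicts, best first, with "score" (0 to 1); they miss things now and then, are a little off and sometimes report something else, mostly with a low value. They report only what shows in the picture. A call takes as long as a camera call. They do not tell look-alikes from the thing itself.
- recognise(picture, query): "box" ([left, top, right, bottom] in pixels, round what is visible of it).
- outline_of(picture, query): "mask" (480x640 bool, what is visible of it) and "box" ([left, top, right, bottom] in pixels, round what is visible of it).
The state is a dict: "clock": time; "qpos": joint angles; "qd": joint speeds; "tau": joint torques, N m; "eef_pos": TCP position; "tool_rot": TCP orientation; "force": force on the tool from outside, world axes, zero at the start; "torque": the same for the moment, N m; "width": finger opening in mm.
Only numpy, scipy, OpenCV 4.12 (cv2) and the standard library are available. Lean on these libraries where they do the work, as an engineer would, in place of code of your own. Each camera call takes 0.05 s, during which the arm holds its last target.

## Task

Spread the heap of four washed spring collars out over the drying tray in one layer, each standing flat on the tray floor with at least 25 mm of clear space to the others so that they can dry, and let go of them. Then pull the orange lock plunger beside the tray fully up and finish while still holding it up there, its pin clear of its hole, so that I can draw the tray out. Leave everything else on the bench where it is.

Things in the scene. Friction and masses are not known exactly. Their poses are not given: they have to be found in the camera images.
- tray_floor (a point): Centre of the pale blue-grey floor of the shallow steel tray, 30 mm above the table. x along its short side (away from the robot at yaw 0), y along its long side, z up. Floor 180 mm (x) by 260 mm (y); walls 5 mm thick, 10 mm higher than the floor. The tray is locked in a grey cradle fixed to the table (yaw up to 0.35 rad), immovable. Plunger beyond its -y end, grease tub beyond its +y end.
- knob_centre (a point): Centre of the orange knob of the tray's lock plunger: an upright cylinder 30 mm in diameter, 32 mm tall (16 mm above and below this point), on a vertical steel pin, 176 mm from the tray's centre along the tray's -y. Seated, it is 84 mm above the table, its underside 8 mm above the aluminium bridge. It moves straight up with the plunger.
- bridge_top (a point): Middle of the flat top of the fixed aluminium bridge that guides the pin under the knob: 60 mm above the table, 100 mm in tray x by 50 mm in tray y. A thin brass collar 3 mm high surrounds the pin. Below the bridge the seated pin stands 12 mm deep in the hole in the tray's steel tongue.
- plunger (a joint): Lift of the lock plunger in m: 0 seated in its hole, the tip leaves the hole at 0.012, fully up against its stop at 0.020. A spring pulls it back down, about 4.5 N when seated and 9.5 N when fully up (plus about 1 N weight); it does not stay up by itself.
- collar_black_mid (a point): Centre (half-way up) of the black spring collar with an aluminium ring round its middle: a chunky cylinder 40 mm in diameter and 36 mm tall, dark bore mark on top, axis z upright, 85 g nominal (60 to 120 g), loose. At the start it is at the bottom of the heap. The three bottom collars stand in a triangle with gaps of about 3 to 10 mm.
- collar_blue_mid (a point): Centre (half-way up) of the blue spring collar with an aluminium ring round its middle: a chunky cylinder 40 mm in diameter and 36 mm tall, dark bore mark on top, axis z upright, 85 g nominal (60 to 120 g), loose. At the start it is at the bottom of the heap, beside the black one. The three bottom collars stand in a triangle with gaps of about 3 to 10 mm.
- collar_orange_mid (a point): Centre (half-way up) of the orange spring collar with an aluminium ring round its middle: a chunky cylinder 40 mm in diameter and 36 mm tall, dark bore mark on top, axis z upright, 85 g nominal (60 to 120 g), loose. At the start it is at the bottom of the heap, beside the black and blue ones. The three bottom collars stand in a triangle with gaps of about 3 to 10 mm.
- collar_white_mid (a point): Centre (half-way up) of the white spring collar with an aluminium ring round its middle: a chunky cylinder 40 mm in diameter and 36 mm tall, dark bore mark on top, axis z upright, 85 g nominal (60 to 120 g), loose. At the start it is on top of the other three. The three bottom collars stand in a triangle with gaps of about 3 to 10 mm.
- tub_mid (a point): Middle of the grease tub (bystander): green jar, 50 mm diameter, 45 mm tall, standing on the cradle's base plate beyond the tray's +y end, about 195 mm from the tray's centre.
- spring_mid (a point): Middle of the white coil spring (bystander), 50 mm diameter, 70 mm tall, standing on the table beyond the plunger, about 110 mm from the knob's axis.
- screwdriver_grip (a point): Handle of the blue-handled screwdriver (bystander), lying on the table beyond the grease tub, along the tray's short side.
- bottle_mid (a point): Middle of the white oil bottle (bystander), 64 mm diameter, 140 mm tall, standing behind the cradle (beyond the tray, seen from the robot), its axis about 160 to 190 mm from the tray's centre line.
- damper_mid (a point): A point 55 mm up the black damper (bystander), 62 mm diameter, 135 mm tall, standing behind the cradle (beyond the tray, seen from the robot), its axis about 160 to 190 mm from the tray's centre line.
- mallet_grip (a point): Handle of the rubber-headed mallet (bystander), lying behind the cradle to the robot's right.
There are look-alikes about, which are no part of the job. What is shaped like the part that bears collar_black_mid but yellow is not meant.

How it is judged:
By the outcome, as a careful person would: the job done as asked, in the order asked, and still so for the second after the job is handed in, while the arm keeps its last pose, push and grip.
It also fails if it takes over 54 s, if anything falls off the work surface, if the arm or the gripper's body presses on something with over 40 N, if the wrist force passes 120 N, or if a joint passes its speed limit or range.

## Working session

There is one attempt and no reset: what is moved stays moved. The work goes in short steps, Python scripts to look and compute and a tool call to move; the robot and the scene stay as the last step left them, time stands still between calls to the robot, and variables do not carry over. Pictures are saved under pics/ and viewed, and the job is handed in when it is done.

Besides the shell and the picture viewer there is one more tool, called as name(argument=value, ...) on one line, values as JSON. send_rows: Moves the arm, as the interface text tells. Its arguments: {"type":"object","properties":{"rows":{"type":"array"}},"required":["rows"]}

```bash
mkdir -p pics; cat > h.py <<'E'
import numpy as np, cv2
from cell import *
def world(p,u,v,z=None):
    K,R,t=p["K"],p["R"],p["t"]
    d=p["z_map"][int(v),int(u)] if z is None else z
    c=np.array([(u-K[0,2])/K[0,0]*d,(v-K[1,2])/K[1,1]*d,d])
    return R.T@(c-t)
def cloud(p):
    K,R,t=p["K"],p["R"],p["t"]; d=p["z_map"].astype(float)
    v,u=np.mgrid[:480,:640]
    c=np.stack([(u-K[0,2])/K[0,0]*d,(v-K[1,2])/K[1,1]*d,d],-1)
    w=(c-np.array(t))@np.array(R); w[d==0]=np.nan
    return w
E
python3 - <<'E'
from h import *
for n in("top","side"):
    p=get_image(n); cv2.imwrite(f"pics/{n}0.png",p["image"]); w=cloud(p)
    print(n,p["shot"],p["R"].round(3).tolist(),p["t"],p["K"][0,0])
    for q in["tray_floor","knob_centre","bridge_top","collar_black_mid","collar_blue_mid","collar_orange_mid","collar_white_mid","tub_mid","spring_mid"]:
        try:
            for o in outline_of(p,q)[:3]:
                m=o["mask"]; print(q,round(o["score"],2),np.round(o["box"]).tolist(),np.nanmedian(w[m],0).round(0), np.nanpercentile(w[m][:,2],97).round(0))
        except Exception as e: print(q,e)
print(read_state())
print(grip_depth)
E
```

```text
top 1 [[-0.003, -1.0, 0.004], [-0.995, 0.002, -0.1], [0.1, -0.005, -0.995]] [  56.97312499  535.30695702 1295.82740308] 589.1449816915906
tray_floor 0.94 [192.0, 164.0, 403.0, 316.0] [515.  97.  27.] 59.0
tray_floor 0.47 [179.0, 128.0, 208.0, 214.0] [638. 337.  20.] 27.0
knob_centre 0.75 [369.0, 258.0, 388.0, 274.0] [458. -80.  98.] 102.0
knob_centre 0.46 [252.0, 130.0, 281.0, 168.0] [709. 165.  94.] 141.0
bridge_top 0.66 [192.0, 165.0, 407.0, 318.0] [515.  96.  27.] 59.0
collar_black_mid 0.81 [222.0, 338.0, 236.0, 357.0] [286. 248.  35.] 39.0
collar_black_mid 0.6 [322.0, 245.0, 340.0, 264.0] [481.  20.  65.] 69.0
collar_blue_mid 0.58 [303.0, 237.0, 318.0, 255.0] [501.  68.  65.] 70.0
collar_blue_mid 0.57 [298.0, 147.0, 327.0, 179.0] [677.  57. 106.] 134.0
collar_blue_mid 0.55 [250.0, 131.0, 280.0, 165.0] [708. 165.  95.] 141.0
collar_orange_mid 0.64 [320.0, 222.0, 336.0, 239.0] [538.  22.  65.] 69.0
collar_white_mid 0.56 [315.0, 234.0, 333.0, 253.0] [505.  38. 101.] 106.0
collar_white_mid 0.49 [325.0, 246.0, 342.0, 263.0] [481.  18.  65.] 69.0
tub_mid 0.76 [205.0, 209.0, 229.0, 228.
[... 1088 characters left out ...]
': 1.0, 'qpos': array([-1.280818  ,  0.62839741,  0.03850691,  1.51741647, -0.02701282,
        0.99631092, -0.02000575]), 'qd': array([-2.49579705e-05, -1.06508847e-03, -1.87454529e-04, -5.29796240e-04,
        1.27745909e-04,  2.02527986e-05, -4.56131002e-04]), 'tau': array([-2.46873406e-04, -5.63275838e+01,  1.22500408e+00, -1.93784130e+01,
        1.07415547e-02,  1.68839786e-03,  1.69509633e-05]), 'eef_pos': array([226.38367046, 609.30426911, 231.30993923]), 'tool_rot': array([-3.14157809e+00, -4.26194758e-05,  2.78577064e+00]), 'force': array([ 0.10898447, -0.8010528 , -0.89219481]), 'torque': array([-0.05331269,  0.04476763, -0.06026749]), 'width': 85.3298735392688}
18.700000000000003
```

View pictures.

```bash
python3 - <<'E'
import cv2
a=cv2.imread("pics/top0.png")[110:350,170:470]; cv2.imwrite("pics/top0c.png",cv2.resize(a,None,fx=2.5,fy=2.5,interpolation=2))
a=cv2.imread("pics/side0.png")[140:440,100:480]; cv2.imwrite("pics/side0c.png",cv2.resize(a,None,fx=2,fy=2,interpolation=2))
E
```

```text
(no output)
```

View pics/top0.png

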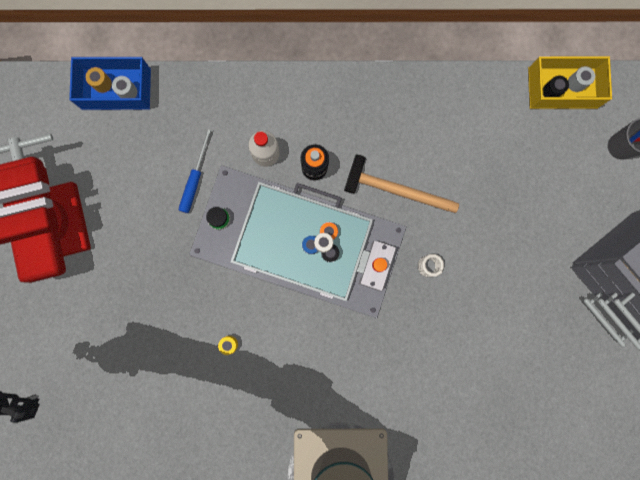

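```bash
ls pics
```

```text
side0.png
side0c.png
top0.png
top0c.png
```

View pics/top0c.png

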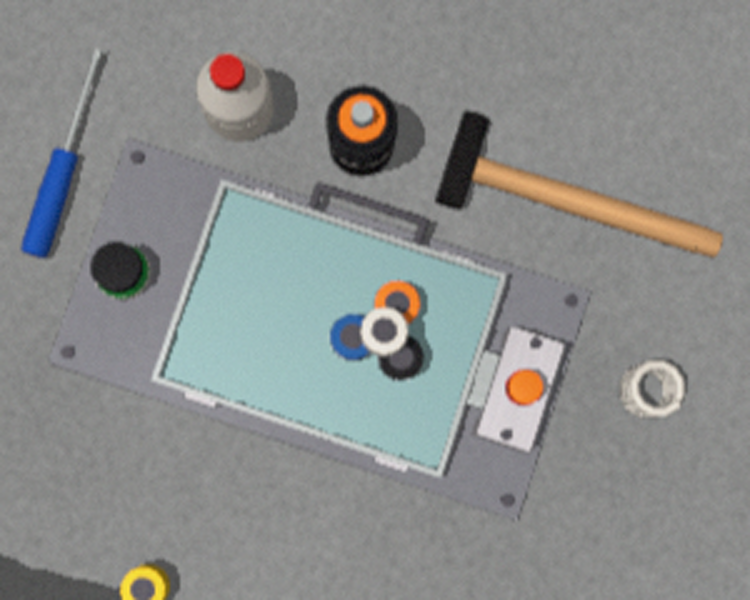

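View pics/side0c.png

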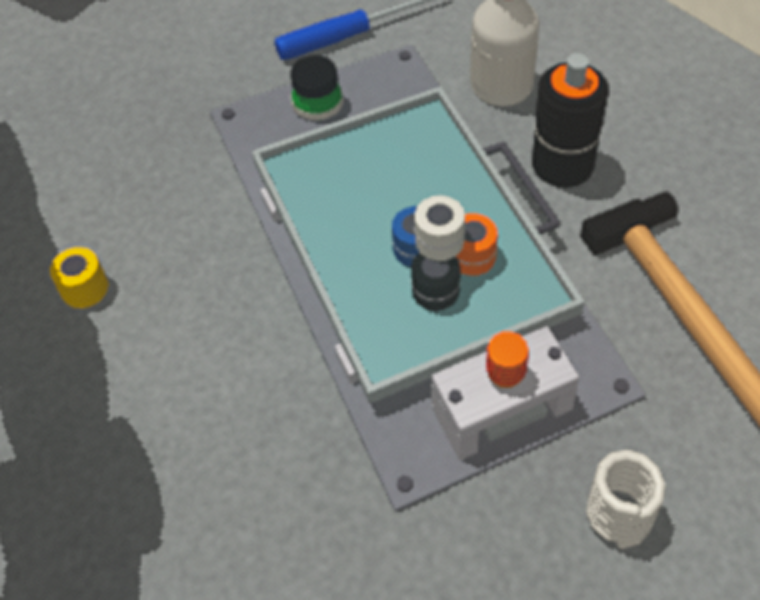

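```bash
cat >> h.py <<'E'
def hsvmask(im,c):
    h=cv2.cvtColor(im,cv2.COLOR_BGR2HSV).astype(int); H,S,V=h[...,0],h[...,1],h[...,2]
    return {"orange":(H<18)&(S>150)&(V>120),"blue":(H>100)&(H<125)&(S>130),"black":(V<75)&(S<120),"white":(S<50)&(V>150)}[c]
E
python3 - <<'E'
from h import *
for n in("top","side"):
    p=get_image(n); w=cloud(p); im=p["image"]
    for nm,q in [("tray","tray_floor")]:
        m=outline_of(p,q)[0]["mask"]; h=cv2.cvtColor(im,cv2.COLOR_BGR2HSV).astype(int)
        mm=(abs(w[...,2]-30)<8)&(h[...,0]>75)&(h[...,0]<100)&(h[...,1]>40)&(abs(w[...,0]-500)<160)&(w[...,1]<220)
        pts=w[mm][:,:2].astype(np.float32)
        r=cv2.minAreaRect(pts); print(n,"tray",mm.sum(),r, np.median(w[mm][:,2]))
    for c in("orange","blue","black","white"):
        zz=102 if c=="white" else 66
        s=(abs(w[...,2]-zz)<4)&(np.hypot(w[...,0]-505,w[...,1]-35)<70)
        # whole top plane, coloured
        k=hsvmask(im,c)&s
        P=w[k][:,:2]
        (cx,cy),r=cv2.minEnclosingCircle(P.astype(np.float32))
        print(n,c,len(P),round(cx),round(cy),round(r,1),P.min(0).round(),P.max(0).round())
    s=(abs(w[...,2]-100)<5)&(np.hypot(w[...,0]-457,w[...,1]+85)<40); P=w[s][:,:2]
    print("knob",cv2.minEnclosingCircle(P.astype(np.float32)),P.mean(0))
E
```

```text
top tray 7926 ((516.447021484375, 84.54397583007812), (258.59710693359375, 177.9070587158203), 71.26028442382812) 28.591564492783682
top orange 96 534 25 19.1 [518.   7.] [552.  44.]
top blue 90 504 64 19.2 [486.  53.] [523.  83.]
top black 103 500 25 31.8 [468.   5.] [532.  40.]
top white 167 506 38 19.8 [488.  19.] [526.  57.]
knob ((457.9012451171875, -81.3083724975586), 15.154078483581543) [458.18066209 -81.47106464]
side tray 9962 ((520.0090942382812, 87.35041809082031), (256.5052795410156, 179.45065307617188), 71.185302734375) 31.278269694025134
side orange 177 536 25 20.1 [518.   5.] [555.  43.]
side blue 125 506 66 19.6 [487.  52.] [519.  83.]
side black 241 501 23 31.0 [470.   1.] [532.  41.]
side white 282 509 38 20.2 [490.  18.] [529.  56.]
knob ((461.44805908203125, -81.97451782226562), 15.974627494812012) [460.07477164 -83.46218857]
```

send_rows(rows=[[1,0,0,0,0.12],[1,0,0,0,0.12],[1,0,0,0,0.12],[1,0,0,0,0.12],[1,0,0,0,0.12],[1,0,0,0,0.12],[1,0,0,0,0.12],[1,0,0,0,0.12],[1,0,0,0,0.12]])

```text
clock: 1.95
eef_pos: [226.4, 609.5, 231.7]
tool_rot: [-3.14, -0.002, 1.664]
force: [-0.4, -0.4, 0.3]
width: 85.9
```

```bash
cat > go.py <<'E'
import sys,numpy as np
from cell import read_state
from scipy.spatial.transform import Rotation as Ro
# args x y z [jawdeg world]
s=read_state(); t=np.array(list(map(float,sys.argv[1:4])))
R=Ro.from_euler("xyz",s["tool_rot"]).as_matrix()
d=R.T@(t-s["eef_pos"]); print("pos",s["eef_pos"].round(1),"delta tool mm",d.round(1),"t",round(s["clock"],2),"w",round(s["width"],1),"F",s["force"].round(1))
jaw=np.degrees(np.arctan2(R[1,1],R[0,1])); print("jaw",round(jaw,1),end=" ")
if len(sys.argv)>4:
    e=(float(sys.argv[4])-jaw+90)%180-90; print("roll needed",round(-np.radians(e),3))
    c,sn=np.cos(np.radians(e)),np.sin(np.radians(e))
    yaw=Ro.from_euler("z",np.radians(e)).as_matrix()@R; print("delta after turn",(yaw.T@(t-s["eef_pos"])).round(1))
E
python3 go.py 507.5 38 140 8
```

```text
pos [226.4 609.5 231.7] delta tool mm [-595.3  227.    90.5] t 1.95 w 85.9 F [-0.4 -0.4  0.3]
jaw 5.3 roll needed -0.047
delta after turn [-605.2  199.    90.5]
```

send_rows(rows=[[1,-0.036,0.012,0,-0.047],[1,-0.036,0.012,0.005,0],[1,-0.036,0.012,0.005,0],[1,-0.036,0.012,0.005,0],[1,-0.036,0.012,0.005,0],[1,-0.036,0.012,0.005,0],[1,-0.036,0.012,0.005,0],[1,-0.036,0.012,0.005,0],[1,-0.036,0.012,0.005,0],[1,-0.036,0.012,0.005,0],[1,-0.036,0.012,0.005,0],[1,-0.036,0.012,0.005,0]])

```text
clock: 2.95
eef_pos: [430.3, 199.8, 171.5]
tool_rot: [3.137, -0.015, 1.731]
force: [0.6, -0.3, 0.7]
width: 85.3
```

```bash
python3 go.py 507.5 38 140 8
```

```text
pos [430.3 199.8 171.5] delta tool mm [-172.4   50.2   29.2] t 2.95 w 85.3 F [ 0.6 -0.3  0.7]
jaw 9.2 roll needed 0.021
delta after turn [-171.4   53.8   29.3]
```

send_rows(rows=[[1,-0.034,0.01,0.006,0.01],[1,-0.034,0.01,0.006,0.01],[1,-0.034,0.01,0.006,0],[1,-0.034,0.01,0.006,0],[1,-0.025,0.008,0.005,0],[0.8,-0.01,0.002,0,0],[0.5,0,0,0,0]])

```text
clock: 3.53
eef_pos: [512.8, 19.6, 139.7]
tool_rot: [3.13, -0.01, 1.697]
force: [0.3, 0.6, 0.3]
width: 66.7
```

```bash
python3 go.py 507.5 38 80 8
```

```text
pos [512.8  19.6 139.7] delta tool mm [18.3 -3.7 59.9] t 3.53 w 66.7 F [0.3 0.6 0.3]
jaw 7.2 roll needed -0.014
delta after turn [18.4 -3.4 59.9]
```

send_rows(rows=[[0.5,0.018,-0.003,0,-0.01],[0.5,0,0,0,0]])

```text
clock: 3.7
eef_pos: [507.9, 36.3, 139.8]
tool_rot: [3.129, -0.01, 1.703]
force: [-0.8, 0.8, -0.2]
width: 63.8
```

```bash
python3 go.py 507.5 38 80 8; python3 - <<'E'
from h import *
p=get_image("side"); cv2.imwrite("pics/s1.png",cv2.resize(p["image"][140:380,180:480],None,fx=2.5,fy=2.5))
E
```

```text
pos [507.9  36.3 139.8] delta tool mm [ 1.1 -0.9 59.9] t 3.7 w 63.8 F [-0.8  0.8 -0.2]
jaw 7.5 roll needed -0.008
delta after turn [ 1.1 -0.9 59.9]
```

View pics/s1.png

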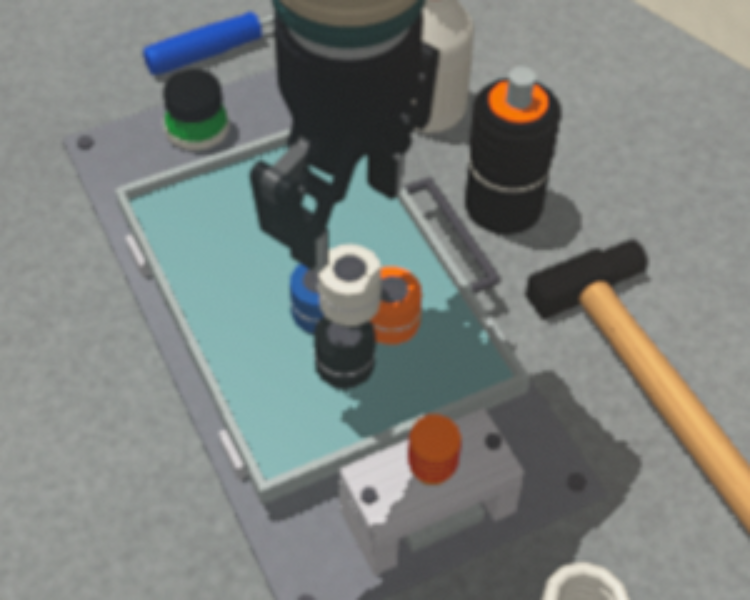

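send_rows(rows=[[0.5,0.001,0,0.025,0],[0.5,0,-0.001,0.025,0],[0.5,0,0,0.015,0],[0.5,0,0,0.002,0]])

```text
clock: 4.08
eef_pos: [511.4, 39.0, 73.9]
tool_rot: [3.119, -0.008, 1.708]
force: [0.1, 1.0, 0.1]
width: 64.0
```

```bash
python3 go.py 507.5 38 73 8; python3 - <<'E'
from h import *
p=get_image("side"); cv2.imwrite("pics/s2.png",cv2.resize(p["image"][140:380,180:480],None,fx=2.5,fy=2.5))
E
```

```text
pos [511.4  39.   73.9] delta tool mm [-0.4 -4.1  0.8] t 4.08 w 64.0 F [0.1 1.  0.1]
jaw 7.8 roll needed -0.003
delta after turn [-0.4 -4.1  0.8]
```

View pics/s2.png

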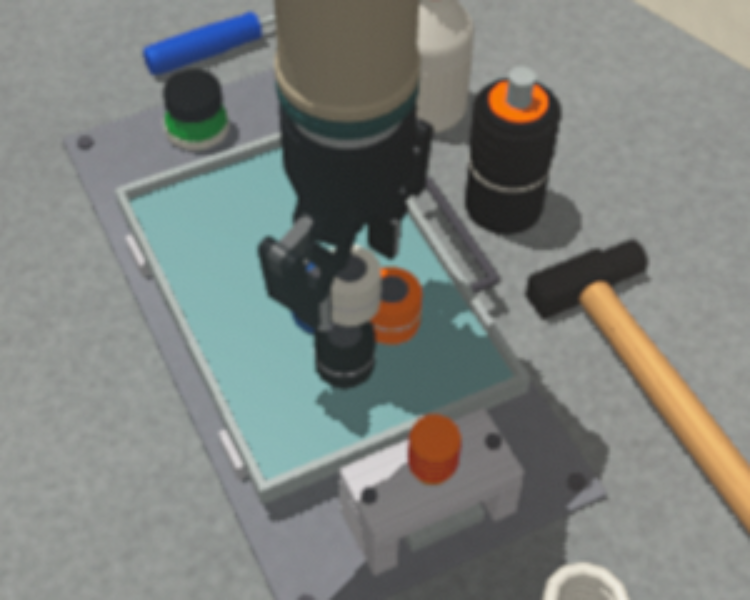

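send_rows(rows=[[0.5,0,-0.004,0.001,0],[0.1,0,0,0,0],[-1,0,0,0,0],[-1,0,0,0,0],[-1,0,0,0,0],[-1,0,0,0,0],[-1,0,0,0,0]])

```text
clock: 4.72
eef_pos: [509.9, 39.2, 77.9]
tool_rot: [3.112, -0.008, 1.709]
force: [-0.1, 0.3, 0.2]
width: 38.6
```

send_rows(rows=[[-1,0,0,-0.02,0],[-1,0,0,-0.03,0],[-1,0,0,-0.01,0]])

```text
clock: 4.97
eef_pos: [506.1, 38.1, 137.3]
tool_rot: [3.118, -0.008, 1.709]
force: [0.3, 1.0, -0.8]
width: 38.4
```

```bash
python3 go.py 574 161 90 8; python3 - <<'E'
from h import *
p=get_image("side"); cv2.imwrite("pics/s3.png",cv2.resize(p["image"][140:380,180:480],None,fx=2.5,fy=2.5))
E
```

```text
pos [506.1  38.1 137.3] delta tool mm [112.   83.   50.1] t 4.97 w 38.4 F [ 0.3  1.  -0.8]
jaw 7.9 roll needed -0.002
delta after turn [111.9  83.3  50.1]
```

View pics/s3.png

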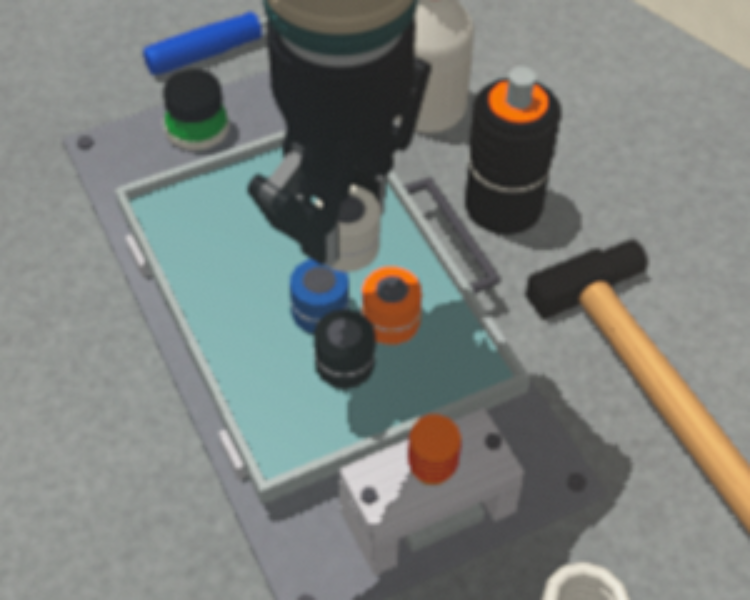

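send_rows(rows=[[-1,0.022,0.016,0,0],[-1,0.026,0.02,0,0],[-1,0.026,0.02,0,0],[-1,0.016,0.012,0.01,0],[-1,0.008,0.005,0.01,0],[-1,0,0,0,0]])

```text
clock: 5.52
eef_pos: [567.7, 147.8, 119.2]
tool_rot: [3.115, -0.008, 1.704]
force: [-0.3, 1.7, 0.2]
width: 38.5
```

```bash
python3 go.py 574 161 42 8
```

```text
pos [567.7 147.8 119.2] delta tool mm [11.6  5.9 77.5] t 5.52 w 38.5 F [-0.3  1.7  0.2]
jaw 7.6 roll needed -0.007
delta after turn [11.5  6.  77.5]
```

send_rows(rows=[[-1,0.009,0.005,0.02,0],[-1,0.003,0.001,0.025,0],[-1,0,0,0.018,0],[-1,0,0,0.004,0],[-1,0,0,0,0]])

```text
clock: 5.93
eef_pos: [570.2, 155.2, 48.2]
tool_rot: [3.122, -0.004, 1.7]
force: [0.8, 0.7, -0.9]
width: 38.6
```

```bash
python3 go.py 574 161 42 8
```

```text
pos [570.2 155.2  48.2] delta tool mm [5.3 4.4 6.3] t 5.93 w 38.6 F [ 0.8  0.7 -0.9]
jaw 7.4 roll needed -0.011
delta after turn [5.2 4.5 6.3]
```

Lower gently until contact.

send_rows(rows=[[-1,0,0,0.003,0],[-1,0,0,0.003,0],[-1,0,0,0.001,0]])

```text
clock: 6.18
eef_pos: [570.1, 151.9, 42.3]
tool_rot: [3.122, -0.003, 1.696]
force: [0.1, 0.0, 0.8]
width: 38.5
```

send_rows(rows=[[-1,0,0,0.002,0],[-1,0,0,0.001,0]])

```text
clock: 6.35
eef_pos: [571.1, 151.4, 40.6]
tool_rot: [3.12, -0.003, 1.695]
force: [-0.4, -0.5, 0.2]
width: 38.5
```

send_rows(rows=[[-1,0,0,0.002,0],[-1,0,0,0.001,0]])

```text
clock: 6.52
eef_pos: [571.7, 151.3, 39.5]
tool_rot: [3.118, -0.004, 1.695]
force: [-3.5, -1.6, 11.5]
width: 38.1
```

```bash
python3 go.py 574 161 42 8; python3 - <<'E'
from h import *
p=get_image("side"); cv2.imwrite("pics/s4.png",cv2.resize(p["image"][140:300,240:440],None,fx=4,fy=4,interpolation=2)[:600])
E
```

```text
pos [571.7 151.3  39.5] delta tool mm [ 9.3  3.5 -2.3] t 6.52 w 38.1 F [-3.5 -1.6 11.5]
jaw 7.1 roll needed -0.015
delta after turn [ 9.3  3.7 -2.3]
```

View pics/s4.png

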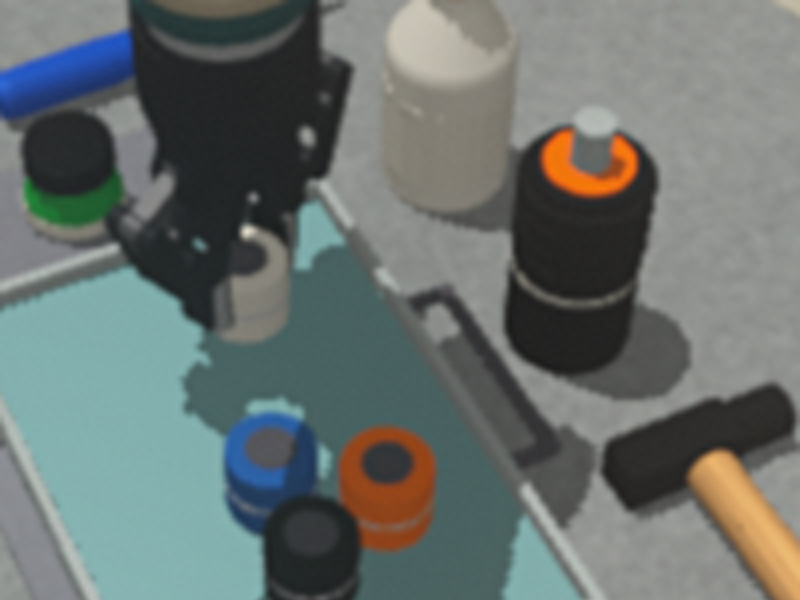

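send_rows(rows=[[0,0,0,0,0],[0.3,0,0,0,0],[0.4,0,0,0,0],[0.4,0,0,0,0],[0.5,0,0,-0.03,0],[0.5,0,0,-0.03,0],[0.5,0,0,-0.01,0]])

```text
clock: 7.15
eef_pos: [568.5, 150.8, 108.8]
tool_rot: [3.124, -0.003, 1.695]
force: [0.3, -1.1, 0.3]
width: 63.9
```

```bash
python3 go.py 505 65 105 8; python3 - <<'E'
from h import *
for n in ("top","side"):
    p=get_image(n); w=cloud(p); im=p["image"]
    h=cv2.cvtColor(im,cv2.COLOR_BGR2HSV).astype(int)
    for c in("orange","blue","black","white"):
        o=outline_of(p,f"collar_{c}_mid")
        for q in o:
            m=q["mask"]; k=m&(abs(w[...,2]-66)<4)
            P=w[k][:,:2]
            if len(P)>30 and np.hypot(*(P.mean(0)-[517,85]))<150: print(n,c,round(q["score"],2),len(P),[np.round(x,1) for x in cv2.minEnclosingCircle(P.astype(np.float32))],P.min(0).round(),P.max(0).round())
    cv2.imwrite(f"pics/{n}5.png",cv2.resize(im[140:340,200:440],None,fx=3,fy=3,interpolation=2))
E
```

```text
pos [568.5 150.8 108.8] delta tool mm [-77.2 -73.7   2.3] t 7.15 w 63.9 F [ 0.3 -1.1  0.3]
jaw 7.1 roll needed -0.015
delta after turn [-76.1 -74.8   2.2]
top orange 0.54 210 [array([533.1,  25.7]), np.float64(19.7)] [514.   7.] [551.  44.]
top blue 0.58 206 [array([503.9,  65.1]), np.float64(19.1)] [486.  46.] [523.  83.]
top black 0.84 204 [array([485.8,  23. ]), np.float64(19.2)] [468.   5.] [503.  42.]
top white 0.35 218 [array([486.2,  22.4]), np.float64(19.8)] [468.   3.] [505.  42.]
side orange 0.63 393 [array([527.4,  22.1]), np.float64(29.6)] [502.   5.] [556.  44.]
side blue 0.57 384 [array([504.1,  58.9]), np.float64(25.6)] [485.  39.] [527.  83.]
side black 0.55 395 [array([489.2,  21. ]), np.float64(19.6)] [470.   2.] [509.  40.]
side white 0.72 321 [array([571.9, 148.8]), np.float64(20.8)] [552. 129.] [592. 169.]
```

View pics/side5.png

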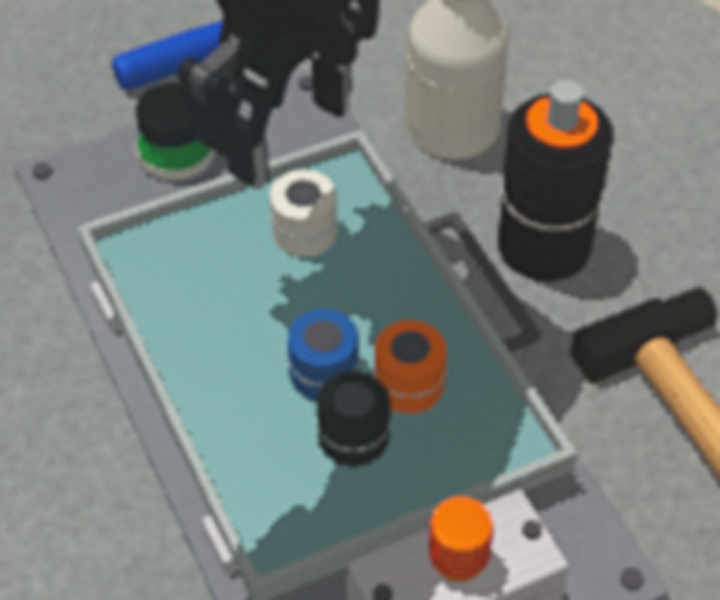

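send_rows(rows=[[0.5,-0.015,-0.015,0,0],[0.5,-0.022,-0.022,0,-0.01],[0.5,-0.022,-0.022,0,0],[0.5,-0.012,-0.01,0,0],[0.5,0,0,0,0]])

```text
clock: 8.07
eef_pos: [505.2, 70.3, 101.2]
tool_rot: [3.13, -0.002, 1.71]
force: [-0.9, -0.8, -0.2]
width: 64.2
```

```bash
python3 go.py 505 65 36 8
```

```text
pos [505.2  70.3 101.2] delta tool mm [-5.4 -1.7 65.2] t 8.07 w 64.2 F [-0.9 -0.8 -0.2]
jaw 8.0 roll needed 0.0
delta after turn [-5.4 -1.7 65.2]
```

send_rows(rows=[[0.5,-0.005,-0.001,0.005,0],[0.5,0,0,0.02,0],[0.5,0,0,0.02,0],[0.5,0,0,0.01,0],[0.5,0,0,0,0]])

```text
clock: 8.48
eef_pos: [510.3, 67.3, 43.7]
tool_rot: [3.123, -0.003, 1.711]
force: [-1.2, -0.6, 0.2]
width: 64.1
```

```bash
python3 go.py 505 65 38 8
```

```text
pos [510.3  67.3  43.7] delta tool mm [-1.6 -5.7  5.6] t 8.48 w 64.1 F [-1.2 -0.6  0.2]
jaw 8.0 roll needed 0.001
delta after turn [-1.6 -5.7  5.6]
```

send_rows(rows=[[0.5,-0.002,-0.005,0.005,0],[0.2,0,0,0.001,0],[-1,0,0,0,0],[-1,0,0,0,0],[-1,0,0,0,0],[-1,0,0,0,0]])

```text
clock: 8.98
eef_pos: [507.4, 66.3, 38.2]
tool_rot: [3.121, -0.004, 1.714]
force: [-0.3, 0.5, -1.0]
width: 38.7
```

```bash
python3 go.py 481 119 38 8
```

```text
pos [507.4  66.3  38.2] delta tool mm [ 56.  -18.6   0.1] t 8.98 w 38.7 F [-0.3  0.5 -1. ]
jaw 8.2 roll needed 0.003
delta after turn [ 55.9 -18.8   0.1]
```

send_rows(rows=[[-1,0,0,-0.012,0],[-1,0.01,-0.003,-0.004,0],[-1,0.02,-0.007,0,0],[-1,0.016,-0.006,0,0],[-1,0.006,-0.002,0,0],[-1,0,0,0,0]])

```text
clock: 9.48
eef_pos: [481.3, 118.6, 55.9]
tool_rot: [3.117, -0.005, 1.712]
force: [-0.3, -0.0, -1.8]
width: 38.6
```

```bash
python3 go.py 481 119 38 8
```

```text
pos [481.3 118.6  55.9] delta tool mm [ 0.4 -0.7 17.9] t 9.48 w 38.6 F [-0.3 -0.  -1.8]
jaw 8.1 roll needed 0.002
delta after turn [ 0.4 -0.7 17.9]
```

send_rows(rows=[[-1,0,0,0.008,0],[-1,0,0,0.006,0],[-1,0,0,0.002,0],[-1,0,0,0,0]])

```text
clock: 9.82
eef_pos: [482.7, 117.9, 38.3]
tool_rot: [3.116, -0.004, 1.712]
force: [-0.1, -0.4, -0.8]
width: 38.4
```

send_rows(rows=[[-1,0,0,0.002,0],[-1,0,0,0.001,0]])

```text
clock: 9.98
eef_pos: [483.0, 117.4, 37.1]
tool_rot: [3.116, -0.005, 1.71]
force: [-4.7, 0.9, 21.0]
width: 38.3
```

send_rows(rows=[[0,0,0,0,0],[0.3,0,0,0,0],[0.4,0,0,0,0],[0.4,0,0,0,0],[0.5,0,0,-0.03,0],[0.5,0,0,-0.03,0],[0.5,0,0,-0.01,0]])

```text
clock: 10.57
eef_pos: [480.5, 112.9, 105.9]
tool_rot: [3.123, -0.003, 1.704]
force: [1.2, 0.7, -0.2]
width: 64.1
```

```bash
python3 go.py 534.5 25 105 75; python3 - <<'E'
from h import *
print(read_state()["qpos"].round(2))
p=get_image("side"); cv2.imwrite("pics/side6.png",cv2.resize(p["image"][140:340,200:440],None,fx=3,fy=3,interpolation=2))
E
```

```text
pos [480.5 112.9 105.9] delta tool mm [-94.3  41.8   1.4] t 10.57 w 64.1 F [ 1.2  0.7 -0.2]
jaw 7.6 roll needed -1.176
delta after turn [-74.9 -71.   -0.7]
[-0.45  0.61  0.24  2.08 -0.32  0.46  0.16]
```

View pics/side6.png

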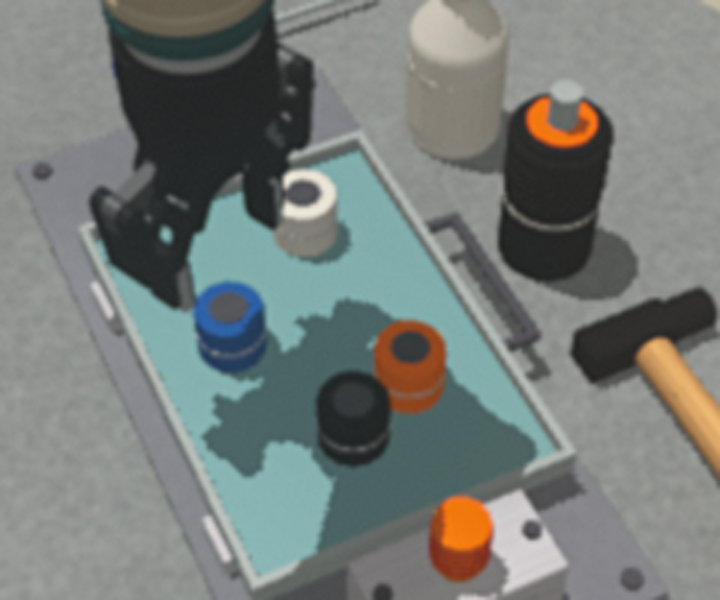

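send_rows(rows=[[0.5,0,0,-0.001,-0.115],[0.5,0,0,-0.001,-0.115],[0.5,0,0,-0.001,-0.115],[0.5,0,0,-0.001,-0.115],[0.5,0,0,0,-0.115],[0.5,0,0,0,-0.115],[0.5,0,0,0,-0.115],[0.5,0,0,0,-0.115],[0.5,0,0,0,-0.115],[0.5,0,0,0,-0.05]])

```text
clock: 11.45
eef_pos: [479.9, 112.7, 105.6]
tool_rot: [3.131, 0.014, 2.842]
force: [0.1, -0.1, 0.7]
width: 64.6
```

```bash
python3 go.py 534.5 25 105 75
```

```text
pos [479.9 112.7 105.6] delta tool mm [-78.  -67.7   1. ] t 11.45 w 64.6 F [ 0.1 -0.1  0.7]
jaw 72.8 roll needed -0.038
delta after turn [-75.4 -70.6   0.9]
```

send_rows(rows=[[0.5,-0.016,-0.014,0,0],[0.5,-0.024,-0.022,0,0],[0.5,-0.022,-0.02,0,0],[0.5,-0.012,-0.01,0,0],[0.5,0,0,0,0]])

```text
clock: 11.87
eef_pos: [531.3, 26.9, 101.1]
tool_rot: [3.129, 0.008, 2.851]
force: [1.0, 0.2, -0.4]
width: 64.1
```

```bash
python3 go.py 534.5 25 38 75
```

```text
pos [531.3  26.9 101.1] delta tool mm [-3.1 -1.7 63.1] t 11.87 w 64.1 F [ 1.   0.2 -0.4]
jaw 73.3 roll needed -0.029
delta after turn [-3.  -1.8 63.1]
```

send_rows(rows=[[0.5,-0.002,-0.002,0.008,0],[0.5,0,0,0.02,0],[0.5,0,0,0.016,0],[0.5,0,0,0.008,0],[0.5,0,0,0,0]])

```text
clock: 12.28
eef_pos: [530.6, 27.6, 43.7]
tool_rot: [3.127, 0.004, 2.851]
force: [-0.4, 0.2, 0.7]
width: 63.9
```

```bash
python3 go.py 534.5 25 38 75
```

```text
pos [530.6  27.6  43.7] delta tool mm [-4.4 -1.5  5.7] t 12.28 w 63.9 F [-0.4  0.2  0.7]
jaw 73.4 roll needed -0.029
delta after turn [-4.4 -1.6  5.7]
```

send_rows(rows=[[0.5,-0.004,-0.002,0.005,0],[0.2,0,0,0.001,0],[-1,0,0,0,0],[-1,0,0,0,0],[-1,0,0,0,0],[-1,0,0,0,0]])

```text
clock: 12.78
eef_pos: [533.7, 27.3, 38.1]
tool_rot: [3.126, 0.004, 2.855]
force: [-0.4, 0.3, -0.7]
width: 38.4
```

```bash
python3 go.py 553 67 38 75
```

```text
pos [533.7  27.3  38.1] delta tool mm [-7.3 43.5  0.8] t 12.78 w 38.4 F [-0.4  0.3 -0.7]
jaw 73.6 roll needed -0.025
delta after turn [-8.4 43.3  0.8]
```

send_rows(rows=[[-1,0,0,-0.012,0],[-1,-0.001,0.01,-0.002,0],[-1,-0.003,0.016,0,0],[-1,-0.002,0.01,0,0],[-1,-0.001,0.004,0,0],[-1,0,0,0,0]])

```text
clock: 13.28
eef_pos: [553.6, 66.8, 54.1]
tool_rot: [3.124, 0.006, 2.854]
force: [-0.1, 1.0, -1.4]
width: 38.6
```

```bash
python3 go.py 553 67 38 75
```

```text
pos [553.6  66.8  54.1] delta tool mm [ 0.8 -0.2 16.1] t 13.28 w 38.6 F [-0.1  1.  -1.4]
jaw 73.5 roll needed -0.025
delta after turn [ 0.8 -0.2 16.1]
```

send_rows(rows=[[-1,0,0,0.008,0],[-1,0,0,0.006,0],[-1,0,0,0.001,0],[-1,0,0,0.001,0]])

```text
clock: 13.62
eef_pos: [553.3, 66.8, 36.9]
tool_rot: [3.125, 0.005, 2.855]
force: [-3.7, 1.2, 32.4]
width: 38.3
```

send_rows(rows=[[0,0,0,0,0],[0.3,0,0,0,0],[0.4,0,0,0,0],[0.4,0,0,0,0],[0.4,0,0,-0.03,0],[0.4,0,0,-0.03,0],[0.4,0,0,-0.03,0],[0.4,0,0,-0.01,0]])

```text
clock: 14.28
eef_pos: [548.0, 61.9, 134.8]
tool_rot: [3.132, -0.007, 2.851]
force: [0.8, -0.1, 0.2]
width: 60.2
```

```bash
python3 go.py 459.5 -82 150 0; python3 - <<'E'
from h import *
for n in ("top","side"):
    p=get_image(n); w=cloud(p); im=p["image"]
    for c in("orange","blue","black","white"):
        for q in outline_of(p,f"collar_{c}_mid"):
            m=q["mask"]; k=m&(abs(w[...,2]-66)<4)
            P=w[k][:,:2]
            if len(P)>30 and np.hypot(*(P.mean(0)-[517,85]))<150: print(n,c,round(q["score"],2),len(P),[np.round(x,1) for x in cv2.minEnclosingCircle(P.astype(np.float32))],P.mean(0).round(),w[k][:,2].std().round(2))
    cv2.imwrite(f"pics/{n}7.png",cv2.resize(im[140:340,200:440],None,fx=3,fy=3,interpolation=2))
E
```

```text
pos [548.   61.9 134.8] delta tool mm [  43.6 -163.   -16.5] t 14.28 w 60.2 F [ 0.8 -0.1  0.2]
jaw 73.3 roll needed 1.28
delta after turn [-143.8  -88.3  -17. ]
top orange 0.58 180 [array([567.2, 149.4]), np.float64(18.7)] [567. 150.] 1.81
top blue 0.51 209 [array([480. , 115.8]), np.float64(19.6)] [480. 116.] 1.99
top black 0.59 41 [array([481.3,  10.5]), np.float64(124.9)] [483. -55.] 1.17
top white 0.81 199 [array([568.1, 149.8]), np.float64(19.5)] [568. 151.] 1.76
side orange 0.97 328 [array([556. ,  65.4]), np.float64(19.7)] [554.  64.] 1.57
side orange 0.35 317 [array([571. , 149.8]), np.float64(20.8)] [570. 148.] 1.6
side blue 0.76 365 [array([483.1, 115.5]), np.float64(21.2)] [482. 114.] 1.53
side blue 0.29 333 [array([556. ,  65.4]), np.float64(19.7)] [554.  64.] 1.58
side black 0.98 416 [array([489.1,  21.3]), np.float64(20.3)] [489.  21.] 1.4
side white 0.65 317 [array([571.4, 149.9]), np.float64(21.2)] [570. 148.] 1.57
```

View pics/side7.png

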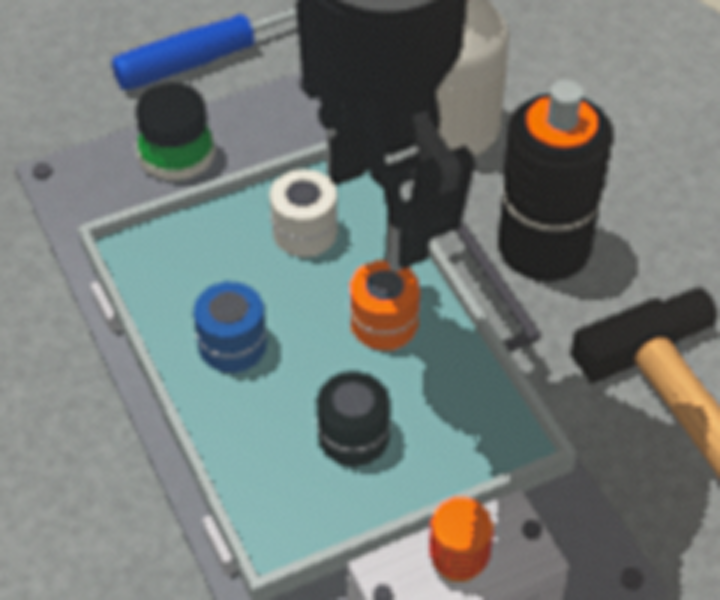

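View pics/top7.png

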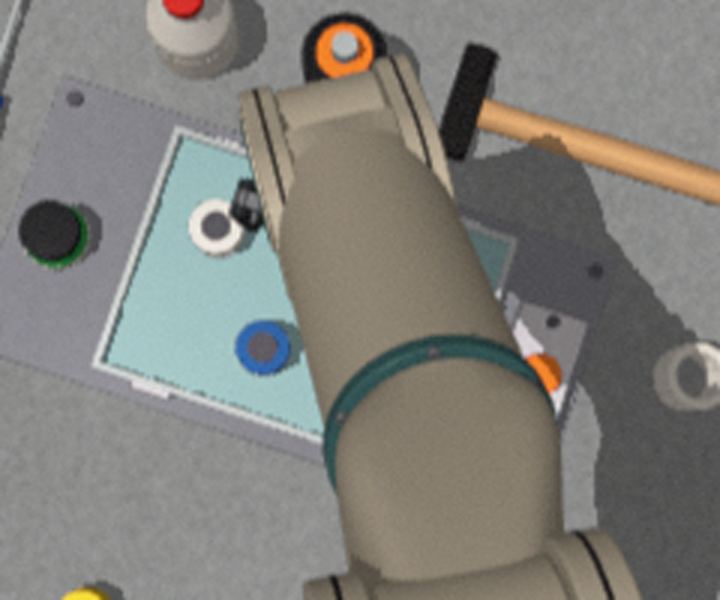

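send_rows(rows=[[0.4,0.004,-0.016,0,0],[0.4,0.006,-0.024,0,0],[0.4,0.007,-0.026,0,0],[0.4,0.007,-0.026,0,0],[0.4,0.007,-0.026,0,0],[0.4,0.005,-0.018,0,0],[0.4,0.002,-0.008,0,0],[0.4,0,0,0,0]])

```text
clock: 15.45
eef_pos: [464.7, -67.1, 125.6]
tool_rot: [3.133, -0.017, 2.857]
force: [0.8, -0.4, -0.4]
width: 59.9
```

```bash
python3 go.py 459.5 -82 72 73; python3 - <<'E'
from h import *
print(read_state()["qpos"].round(2))
E
```

```text
pos [464.7 -67.1 125.6] delta tool mm [ -0.1 -16.3  53.5] t 15.45 w 59.9 F [ 0.8 -0.4 -0.4]
jaw 73.7 roll needed 0.012
delta after turn [ -0.3 -16.3  53.5]
[ 0.18  0.55 -0.13  2.09  0.11  0.52  1.26]
```

send_rows(rows=[[0.4,0,-0.01,0,0],[0.4,0,-0.005,0.004,0],[0.4,0,0,0.004,0],[0.4,0,0,0,0]])

```text
clock: 15.78
eef_pos: [462.9, -80.0, 116.6]
tool_rot: [3.131, -0.015, 2.86]
force: [-0.1, 0.2, 0.3]
width: 60.0
```

```bash
python3 go.py 459.5 -82 71 73; python3 - <<'E'
from h import *
p=get_image("side"); cv2.imwrite("pics/s8.png",cv2.resize(p["image"][240:400,260:460],None,fx=4,fy=4,interpolation=2)[:600])
E
```

```text
pos [462.9 -80.  116.6] delta tool mm [ 2.  -3.4 45.6] t 15.78 w 60.0 F [-0.1  0.2  0.3]
jaw 73.9 roll needed 0.015
delta after turn [ 2.  -3.4 45.6]
```

View pics/s8.png

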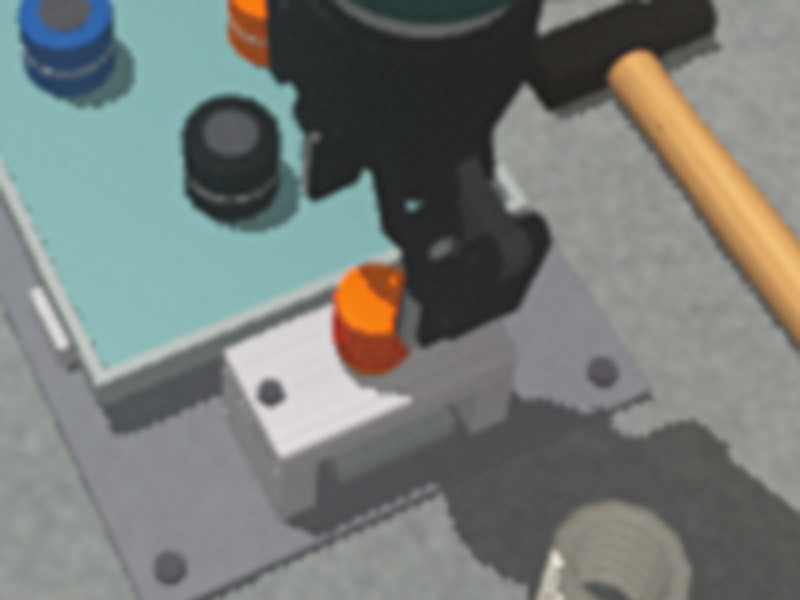

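send_rows(rows=[[0.4,0.001,-0.003,0.004,0],[0.4,0,0,0.014,0],[0.4,0,0,0.014,0],[0.4,0,0,0.006,0],[0.4,0,0,0,0]])

```text
clock: 16.25
eef_pos: [463.0, -79.4, 77.1]
tool_rot: [3.129, -0.012, 2.866]
force: [0.5, 0.1, -0.2]
width: 59.5
```

```bash
python3 go.py 459.5 -82 71 73; python3 - <<'E'
from h import *
p=get_image("side"); cv2.imwrite("pics/s9.png",cv2.resize(p["image"][240:400,260:460],None,fx=4,fy=4,interpolation=2)[:600])
E
```

```text
pos [463.  -79.4  77.1] delta tool mm [ 2.6 -3.5  6.1] t 16.25 w 59.5 F [ 0.5  0.1 -0.2]
jaw 74.2 roll needed 0.021
delta after turn [ 2.5 -3.5  6.1]
```

View pics/s9.png

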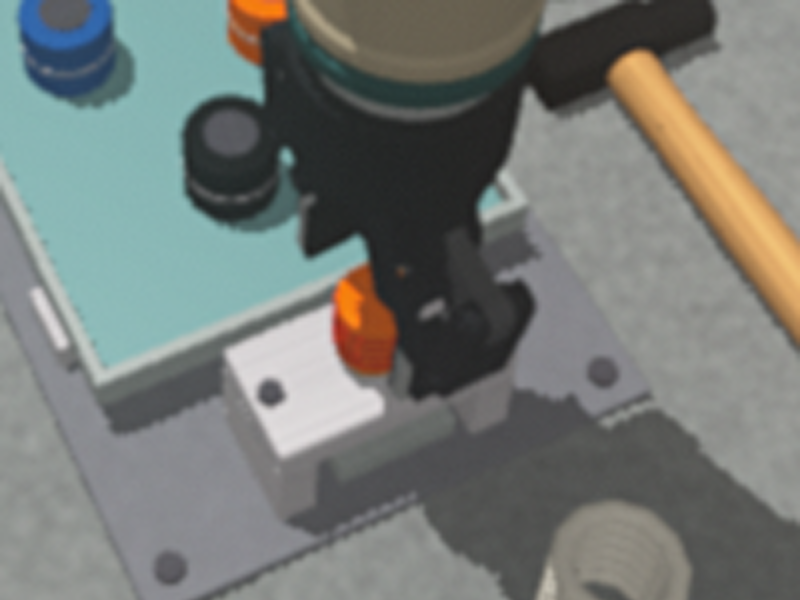

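send_rows(rows=[[0.4,0.002,-0.003,0.004,0],[0.1,0.001,0,0.001,0],[-0.2,0,0,0,0],[-1,0,0,0,0],[-1,0,0,0,0],[-1,0,0,0,0],[-1,0,0,0,0]])

```text
clock: 16.88
eef_pos: [459.6, -82.1, 73.6]
tool_rot: [3.129, -0.01, 2.866]
force: [0.0, 0.1, -5.8]
width: 28.4
```

```bash
python3 go.py 459.5 -82 91 73
```

```text
pos [459.6 -82.1  73.6] delta tool mm [  0.3   0.3 -17.4] t 16.88 w 28.4 F [ 0.   0.1 -5.8]
jaw 74.2 roll needed 0.021
delta after turn [  0.3   0.3 -17.4]
```

send_rows(rows=[[-1,0,0,-0.004,0],[-1,0,0,-0.005,0],[-1,0,0,-0.004,0],[-1,0,0,-0.002,0]])

```text
clock: 17.22
eef_pos: [459.6, -82.1, 88.7]
tool_rot: [3.129, -0.011, 2.866]
force: [0.1, -0.4, -8.8]
width: 28.1
```

send_rows(rows=[[-1,0,0,-0.002,0],[-1,0,0,-0.001,0],[-1,0,0,0,0]])

```text
clock: 17.47
eef_pos: [459.5, -82.1, 92.2]
tool_rot: [3.129, -0.01, 2.866]
force: [2.1, 0.2, -10.9]
width: 28.6
```

send_rows(rows=[[-1,0,0,-0.001,0],[-1,0,0,-0.001,0]])

```text
clock: 17.63
eef_pos: [459.5, -82.1, 93.7]
tool_rot: [3.129, -0.011, 2.866]
force: [4.1, -0.6, -28.1]
width: 28.0
```

send_rows(rows=[[-1,0,0,0,0],[-1,0,0,0,0],[-1,0,0,0,0],[-1,0,0,0,0]])

```text
clock: 17.97
eef_pos: [459.5, -82.1, 93.4]
tool_rot: [3.129, -0.011, 2.867]
force: [2.2, -0.7, -10.5]
width: 28.2
```

```bash
python3 - <<'E'
from h import *
for n in ("side","top"):
    p=get_image(n); w=cloud(p); im=p["image"]
    if n=="side": cv2.imwrite("pics/s10.png",cv2.resize(im[140:400,200:460],None,fx=2.3,fy=2.3,interpolation=2))
    m=hsvmask(im,"orange")&(np.hypot(w[...,0]-459,w[...,1]+82)<30); print(n,m.sum(), np.nanmax(w[m][:,2]) if m.any() else None, np.nanmin(w[m][:,2]) if m.any() else None)
    for c in("orange","blue","black","white"):
        for q in outline_of(p,f"collar_{c}_mid")[:1]:
            k=q["mask"]&(abs(w[...,2]-66)<4); P=w[k][:,:2]
            if len(P)>30: print(n,c,round(q["score"],2),cv2.minEnclosingCircle(P.astype(np.float32)))
s=read_state(); print(s["clock"],s["eef_pos"],s["force"],s["width"])
E
```

```text
side 165 123.95504532023605 63.3971854450573
side orange 0.65 ((555.280029296875, 67.82131958007812), 20.671051025390625)
side blue 0.81 ((482.82330322265625, 114.62080383300781), 20.284467697143555)
side white 0.83 ((571.2777099609375, 148.56790161132812), 20.40351676940918)
top 0 None None
top orange 0.73 ((553.597900390625, 66.80239868164062), 19.827701568603516)
top blue 0.82 ((479.82904052734375, 114.81838989257812), 18.62672233581543)
top white 0.86 ((567.9908447265625, 147.92404174804688), 19.190074920654297)
18.4667 [459.51836418 -82.12336021  93.4381166 ] [  2.02560606  -0.37955702 -10.08858735] 28.414439442400585
```

View pics/s10.png

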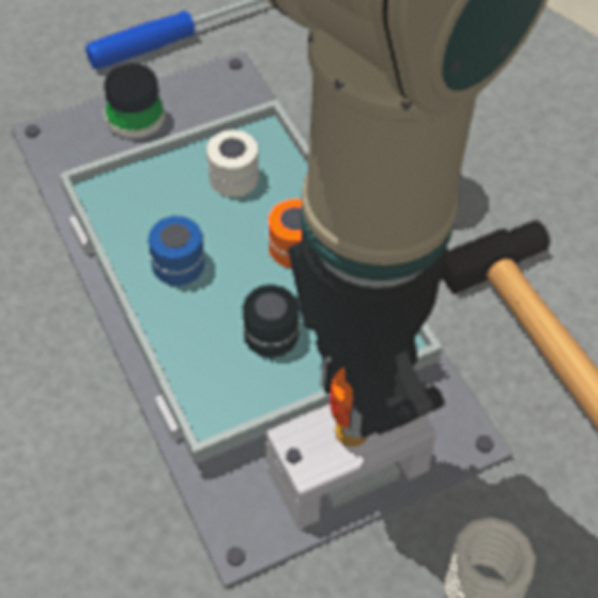

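send_rows(rows=[[-1,0,0,-0.001,0]])

```text
clock: 18.55
eef_pos: [459.5, -82.1, 93.8]
tool_rot: [3.128, -0.011, 2.867]
force: [6.3, 0.4, -34.4]
width: 28.3
```

```bash
python3 - <<'E'
from h import *
get_image("side"); s=read_state(); print(s["clock"],s["eef_pos"],s["force"],s["width"])
print(finish_job())
E
```

```text
18.6 [459.51081685 -82.09817542  93.67789002] [  3.80668805   0.34758819 -20.58260472] 28.161314877496974
the job is handed in; nothing more can be done
None
```

The job is handed in, at about 18.6 s on the clock. The four collars are spread flat on the tray floor and released, and the gripper is holding the lock plunger up against its stop.

- **Collars:** I moved the white, blue and orange collars and left the black one where it stood. By my measurements the centres are at least about 80 mm apart, so there is roughly 40 mm of clear space between the closest two, orange and black. In the last side picture all four stand upright.
- **Plunger:** the knob came up about 20 mm. The pull rose to about 10 N, which matches the spring at full lift. Going a little further, it jumped to 28–34 N, which I take to be the stop. At hand-in the gripper was still pulling up with about 20 N.
- **Checks that disagreed:**
  - The two cameras differ by about 3 mm.
  - In the last check neither camera gave a measurement for the black collar, so its position there comes from the picture and earlier measurements.
  - The top camera could not see the knob in that check because the arm was in the way.
  - The networks sometimes gave a collar the wrong colour; I discarded those readings against the pictures.

I saw nothing else on the bench disturbed. The last picture did not show all of it, and I did not measure the other things again.

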